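# Hang the long frag rack under the inspection lamp

### The arm

A 6-joint arm with a two-finger parallel gripper is mounted at the origin on the work surface. World frame = base frame: x ahead of the robot, y to its left, z up, the work surface at z = 0. Lengths are in m, angles in rad, forces in N, time in s.
With the tool pointing down it reaches from about 0.325 to 0.9 m from the base axis. Payload 3.5 kg.
Tool frame: the origin (TCP) lies at the very end of the fingers, on their centre line; the grasp point (between the pads) lies 19 mm behind it (robot.grip_point_offset is the distance from the TCP to the grasp point, in m); z points along the fingers, y is the direction in which the jaws open and shut (so a half turn about z gives the same grasp; the last joint's range is limited). The gripper opens to 85 mm and grips with 20 to 120 N. Pads are 22 mm wide; open, the fingers measure 114 mm over their backs; the gripper's body (76 mm by 85 mm) begins 54 mm behind the grasp point. The pads swing forward as they close: fully open they stand 13 mm farther back than shut.
Start: joints at [1.198, 0.276, -0.026, 1.268, 0, 1.467], TCP at [0.167, 0.602, 0.231] pointing down, gripper open.
Joint ranges: [-3.12, 3.12], [-0.85, 1.88], [-1.08, 1.24], [-1.95, 2.15], [-1.57, 1.53], [-3.14, 3.14]. Speed limits (rad/s): [2.57, 2.57, 3.14, 3.14, 3.14, 3.14].

### API

Orientations are given as [roll, pitch, yaw] about the fixed x, y, z axes, in that order (R = Rz(yaw) Ry(pitch) Rx(roll)).
In Python, from rig import robot gives the robot as it stands. The module is installed in compiled form; this text tells all that it offers.
- The arm moves only by the tool send_rows, never from a script. Its argument "commands" is a list of rows, each an object with "claw": the closure, from -1 (fully open) to 1 (shut), so that 0 is half open; "xyz": the shift along the world's x, y, z in mm, a list of three; "dr": the turn, a rotation vector about the world's x, y, z in rad, a list of three. A call has 1 to 8 rows; each row shifts and turns the pose as measured when the row begins; what a row does not reach is not made up. A row lasts 1/12 s, in which the tool goes at most 41.7 mm and 7.16 degrees, less where a joint would pass 70% of its speed; a pose out of reach is approached as far as the arm can. A call is refused whole if a number of a shift passes 41.7 or a number of a turn 0.125, either way. A call with a gripper value outside its range is refused whole. The fingers move at their own pace and stop on an object; "grip_force" is the grip in N (left out, the last holds). Time passes only in rows, so rows that do not move let the fingers close. It gives the time, the measured TCP pose, the force and the opening at its end, in the units of the state.
- robot.state(): the state, without advancing time (a new reading comes with each control period).
- robot.get_image(name): name is "side" or "top" or "wrist"; returns (picture, depth): 400x640x3 uint8, red, green, blue; 400x640 float32, m along the optical axis (not along the pixel's ray), 0 where there is no reading.
- robot.get_calibration(name): a dict with "mtx" (3x3 intrinsics, pixels), "pose" (4x4, takes a point from camera to world coordinates). Camera axes: x right, y up, looking along -z (the intrinsics and any distortion apply to the point x, -y, -z); pixel columns grow to the right and rows downward; lengths in m; the calibration is good to about 2 mm. A picture is of the moment at which its call begins: read the wrist's pose just before it. get_calibration takes no time and is no camera call; for the wrist camera it gives the pose at the moment of the call.
- robot.hand_in(): hands the job in, once; it reports no verdict.
The state is a dict: "time": time; "qpos": joint angles; "qd": joint speeds; "joint_torque": joint torques, N m; "tcp_pos": TCP position; "tool_rot": TCP orientation; "wrist_force": force on the tool from outside, world axes, zero at the start; "ft_torque": the same for the moment, N m; "gripper_width": opening from 0.0 (shut) to 1.0 (fully open).
Only numpy, scipy, OpenCV 4.12 (cv2) and the standard library are available. Lean on these libraries where they do the work, as an engineer would, in place of code of your own. Each camera call takes 0.05 s, during which the arm holds its last target. There are 200 camera calls.

### The job

Three black coral frag racks stand in the compartments of the white bin. Take the longest one out, hook it over the bar above the drip tray on the open stretch to the left of the lamp (left as the robot sees it), wholly clear of the lamp, and let go of it. Then slide it along the bar, still hanging properly, until its middle lines up with the lamp's pointer, and leave everything else as it was.

Things in the scene. Friction and masses are not known exactly. Their poses are not given: they have to be found in the camera images.
- long_rack: Longest of three black plastic racks standing upright in the bin, 150 mm along its y, 0.24 kg, balanced about x=0. Origin midway along its underside, z up. A grid shelf 6 mm thick (x=-16.5 to 46) and an upright plate (x=-16.5 to -11.5) carry a bridge on top (x=-16.5 to 16.5, z=95 to 105). Racks stand roughly along the bin's y; which is in which compartment varies.
- long_rack_seat (a point): Middle of the underside of long_rack's bridge (z=95 in its frame); rests on the bar's top when hung. Axes as long_rack.
- lip (a point): Middle of the lower edge of long_rack's lip (x=14, z=73 in its frame), 5 mm thick, which hangs 22 mm down from the bridge. The channel between plate and lip is 23 mm wide. Below the lip the rack is open on its +x side down to the shelf: the bar must enter there from the rack's +x side, under the lip, and then up into the channel; the shelf stops a straight drop.
- tab (a point): Centre of long_rack's upright grip tab: 12 (x) by 30 (y) by 52 mm (z=105 to 157 in its frame), centred on x=0, y=0.
- cheek (a point): Middle of the outer face of long_rack's +y end cheek (y=75, z=110 in its frame), a face to push against: 36 mm wide (x), z=95 to 125, so it rises 30 mm above the bar's top when hung. The cheek is 6 mm thick; there is one at each end.
- rail: Grey drip tray (150 by 590 mm, 45 high) under a fixed level square aluminium bar, 12 by 12 mm, top at z=160. Origin on the table under the bar, which runs along y from -310 to +250 mm on two end posts (20 by 12 mm) centred at y=-304 and +244; nothing between the posts but the lamp's head above. x points roughly away from the robot.
- lamp: Fixed inspection lamp, axes as the rail. Origin on the table under the bar, below the mark. Post (18 mm thick, to z=292) at x=130, y=-70. White pointer, 8 mm wide in y, centred on y=0: an upright at x=108 to 116 up to z=230 with an arm at its top reaching in to x=62 (z=214 to 230).
- head (a point): Centre of the underside of the lamp's grey head, 100 mm above the bar's top. The head is 100 (x) by 130 (y) by 28 mm, so it reaches 15 mm to the +y side of the mark. A gripper's body does not fit under it: finish by pushing the rack's +y cheek with the narrow side of the gripper's body towards the lamp.
- mark (a point): Point on the bar's top, on its centre line, level with the pointer along the bar: where long_rack_seat must end. Axes as the rail: y along the bar (+y is the open end, to the robot's left), z up.
- bin: White fixed parts bin, origin under the centre of its main part: 275 (x) by 175 (y) mm, rim 70 mm high, walls and floor 5 mm, three compartments 85 by 165 mm centred at x=-90, 0 and +90. A low side strip (45 mm high) on its +y side, to y=167, holds two pipe fittings. x points roughly away from the robot.
- mid_rack: Same cross-section as long_rack (origin, axes, heights, cheeks and tab alike) but only 115 mm long. Stands in the bin. Leave it.
- short_rack: Same cross-section as long_rack (origin, axes, heights, cheeks and tab alike) but only 90 mm long. Stands in the bin. Leave it.
- hung_rack: Same cross-section as long_rack (origin, axes, heights, cheeks and tab alike) but only 90 mm long. Already hangs on the bar, 145 to 160 mm beyond the mark (towards -y), centre to centre; 25 to 40 mm is left between it and long_rack at the mark. Do not bump it.
- tee: White plastic pipe tee, 90 mm long, 50 high, in the bin's side strip. Leave it.
- elbow: White plastic pipe elbow, 80 mm long, 70 high, in the bin's side strip. Leave it.
- bottle: White bottle, 56 mm diameter, 170 mm high, standing on the table between robot, bin and tray; origin at its foot. Leave it.
- tub: White jar, 84 mm diameter, 90 mm high, on the table. Leave it.
- brush: Brush lying on the table near the robot. Leave it.
There are look-alikes about, which are no part of the job. What is shaped like the long_rack but purple is not meant.

How it is judged:
By the outcome, as a careful person would: the job done as asked, in the order asked, and still so for the second after the job is handed in, with the robot touching nothing.
It also fails if it takes over 54 s, if anything falls off the work surface, if the arm or the gripper's body presses on something with over 40 N, if the wrist force passes 120 N, or if a joint passes its speed limit or range.

## Working session

There is one attempt and no reset: what is moved stays moved. The work goes in short steps, Python scripts to look and compute and a tool call to move; the robot and the scene stay as the last step left them, time stands still between calls to the robot, and variables do not carry over. Pictures are saved under pics/ and viewed, about 8 in all and at most 12, crops included, and the job is handed in when it is done.

Besides the shell and the picture viewer there is one more tool, called after "Emit:" as a command line: name --argument value ..., lists and objects as JSON in quotes. send_rows: Moves the arm, as the interface text tells. Its arguments: {"type":"object","properties":{"commands":{"type":"array","items":{"type":"object","properties":{"claw":{"type":"number"},"xyz":{"type":"array","items":{"type":"number"}},"dr":{"type":"array","items":{"type":"number"}}}}},"grip_force":{"type":"number"}},"required":["commands"]}

```bash
mkdir -p pics; cat > h.py <<'E'
import numpy as np, cv2
from rig import robot
def grab(n):
    c=robot.get_calibration(n); im,d=robot.get_image(n)
    np.savez(f'{n}.npz',im=im,d=d,K=c['mtx'],T=c['pose']); return im,d,np.array(c['mtx']),np.array(c['pose'])
def load(n):
    z=np.load(f'{n}.npz'); return z['im'],z['d'],z['K'],z['T']
def cloud(d,K,T):
    v,u=np.mgrid[:d.shape[0],:d.shape[1]]
    P=np.stack([(u-K[0,2])/K[0,0]*d,-(v-K[1,2])/K[1,1]*d,-d],-1)
    return P@T[:3,:3].T+T[:3,3]
def ray(u,v,z,K,T):
    r=T[:3,:3]@np.array([(u-K[0,2])/K[0,0],-(v-K[1,2])/K[1,1],-1]); o=T[:3,3]
    return o+r*(z-o[2])/r[2]
def proj(p,K,T):
    c=T[:3,:3].T@(np.asarray(p)-T[:3,3]); return K[0,0]*c[0]/-c[2]+K[0,2], K[1,2]-K[1,1]*c[1]/-c[2]
E
python3 - <<'E'
from h import *
print(robot.state())
for n in('top','side'):
    im,d,K,T=grab(n); print(n,K,T,robot.get_calibration(n).keys(),(d>0).mean())
    cv2.imwrite(f'pics/{n}0.png',im[...,::-1])
E
```

```text
{'time': 0.0, 'qpos': array([ 1.19758402e+00,  2.77125782e-01, -2.78926300e-02,  1.26802036e+00,
       -1.61105798e-05,  1.46737933e+00]), 'qd': array([-0.00053494, -0.00150584, -0.00043546, -0.00126027,  0.00220628,
        0.00013663]), 'joint_torque': array([ 2.81912828e-03, -4.45507872e+01,  2.95203298e+01,  1.64586352e-02,
       -1.11335958e-04,  1.63574146e-06]), 'tcp_pos': array([0.1663182 , 0.60164348, 0.23015867]), 'tool_rot': array([-3.13936053e+00, -2.15468704e-04,  2.87179712e+00]), 'wrist_force': array([-0.22191993,  0.08491131, -0.77173229]), 'ft_torque': array([-0.00021996,  0.02924945, -0.04324487]), 'gripper_width': 0.9961744013349536}
top [[451.82147388   0.         323.14939841]
 [  0.         451.82147388 203.27931278]
 [  0.           0.           1.        ]] [[ 2.04220567e-02  9.78474206e-01 -2.05356198e-01  2.11906378e-01]
 [-9.99782126e-01  2.08734117e-02  3.15924612e-05  1.18112062e-01]
 [ 4.31739688e-03  2.05310811e-01  9.78687300e-01  1.49556380e+00]
 [ 0.00000000e+00  0.00000000e+00  0.00000000e+00  1.00000000e+00]] dict_keys(['mtx', 'pose']) 0.996015625
side [[401.35194682   0.         313.37290113]
 [  0.         401.35194682 195.06673494]
 [  0.           0.           1.        ]] [[ 0.92119511  0.29414444 -0.25471281  0.17648362]
 [-0.38908896  0.70150806 -0.59707304 -0.60934067]
 [ 0.00305737  0.64912671  0.76067415  1.12172971]
 [ 0.          0.          0.          1.        ]] dict_keys(['mtx', 'pose']) 0.99608984375
```

View pics/top0.png

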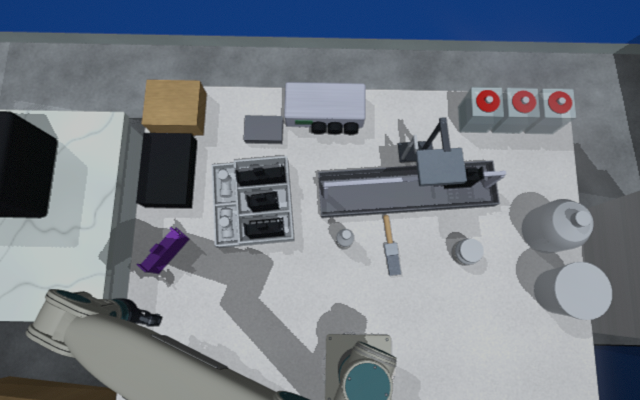

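View pics/side0.png

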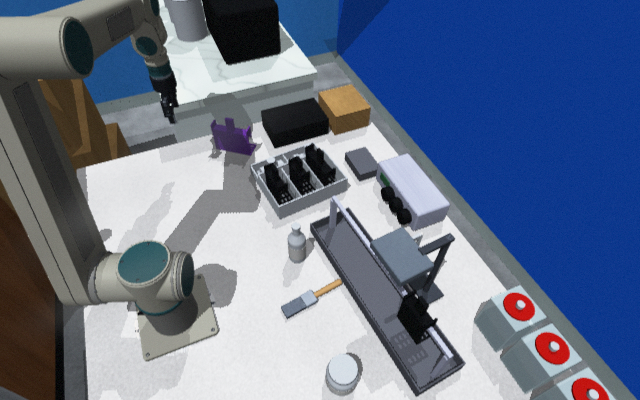

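Top view: three black racks in the bin at about (260,174), (262,200) and (266,228). The far one looks longest (cols 236–285), and the purple look-alike is at (163,250). The rail runs from (322,190) to (497,170), with the lamp head at (441,167) and the hung rack at (462,177). I'll measure and enlarge.

```bash
python3 - <<'E'
from h import *
im,d,K,T=load('top'); P=cloud(d,K,T)
im2,d2,K2,T2=load('side'); P2=cloud(d2,K2,T2)
dark=im.max(-1)<70; dk2=im2.max(-1)<70
# racks in the bin
roi=np.zeros(d.shape,bool); roi[155:248,208:298]=1
for zlo,zhi,name in((.10,.118,'bridge'),(.120,.14,'cheek'),(.15,.175,'tab')):
    m=(roi&dark&(P[...,2]>zlo)&(P[...,2]<zhi)).astype(np.uint8)
    n,l,s,c=cv2.connectedComponentsWithStats(m)
    for i in range(1,n):
        if s[i,4]>5:
            Q=P[l==i]; print(name,s[i],Q.min(0).round(3),Q.max(0).round(3),Q.mean(0).round(3))
# bin rim
m=roi&(~dark)&(P[...,2]>.06)&(P[...,2]<.08)
Q=P[m]; r=cv2.minAreaRect((Q[:,:2]*1000).astype(np.float32)); print('rim',r,Q[:,2].mean())
# bar
for nm,I,PP in(('top',im,P),('side',im2,P2)):
    z=PP[...,2]
    m=(z>.150)&(z<.17)&(PP[...,0]>.4)&(PP[...,0]<.8)&(PP[...,1]<.25)&(PP[...,1]>-.5)&(I.min(-1)>90)
    Q=PP[m]; 
    print(nm,'bar n',len(Q)); 
    if len(Q)>10:
        f=cv2.fitLine(Q[:,:2].astype(np.float32),cv2.DIST_HUBER,0,.01,.01).ravel(); print(f,Q[:,1].min(),Q[:,1].max(),Q[:,2].mean())
    m=(z>.27)&(z<.31)&(PP[...,0]>.4)&(PP[...,0]<.85)&(PP[...,1]<.2)&(PP[...,1]>-.5)
    Q=PP[m]; print('head',len(Q),cv2.minAreaRect((Q[:,:2]*1000).astype(np.float32)),Q[:,2].mean())
a=cv2.resize(im[150:255,200:310],None,fx=3.6,fy=3.6,interpolation=cv2.INTER_CUBIC)
b=cv2.resize(im[110:225,310:510],None,fx=4,fy=4,interpolation=cv2.INTER_CUBIC)
c=cv2.resize(im2[135:225,245:355],None,fx=3.6,fy=3.6,interpolation=cv2.INTER_CUBIC)
ab=np.zeros((400,800,3),np.uint8); ab[:a.shape[0],:a.shape[1]]=a; ab[:c.shape[0],400:400+c.shape[1]]=c
cv2.imwrite('pics/bin.png',cv2.convertScaleAbs(ab[...,::-1],alpha=1.6)); 
E
```

```text
bridge [238 167  47  16 409] [0.566 0.244 0.1  ] [0.619 0.391 0.118] [0.592 0.32  0.109]
bridge [249 194  28  14 209] [0.486 0.266 0.101] [0.53  0.351 0.118] [0.507 0.312 0.109]
bridge [246 222  37  14 301] [0.397 0.243 0.101] [0.441 0.355 0.118] [0.419 0.302 0.109]
cheek [281 166   3  10  20] [0.586 0.245 0.125] [0.616 0.253 0.134] [0.601 0.249 0.13 ]
cheek [236 170   3  12  22] [0.564 0.386 0.125] [0.6   0.394 0.134] [0.582 0.39  0.129]
cheek [255 171  10   5  19] [0.586 0.305 0.123] [0.597 0.333 0.138] [0.589 0.317 0.13 ]
cheek [273 192   4  11  24] [0.5   0.264 0.125] [0.532 0.275 0.138] [0.515 0.269 0.129]
cheek [246 195   4  12  23] [0.486 0.347 0.122] [0.52  0.358 0.137] [0.504 0.352 0.128]
cheek [256 199  11   3  15] [0.503 0.296 0.121] [0.507 0.325 0.14 ] [0.505 0.31  0.13 ]
cheek [279 220   3  12  23] [0.41  0.245 0.123] [0.444 0.252 0.134] [0.428 0.248 0.129]
cheek [244 223   3  12  22] [0.398 0.351 0.122] [0.432 0.359 0.136] [0.414 0.355 0.13 ]
cheek [258 228  10   2  12] [0.413 0.288 0.121] [0.418 0.314 0.139] [0.415 0.301 0.132]
tab [253 167  11   6  45] [0.585 0.305 0.
[... 153 characters left out ...]
48] [0.414 0.287 0.151] [0.428 0.317 0.166] [0.42  0.302 0.161]
rim ((520.0691528320312, 339.74444580078125), (277.70526123046875, 229.33518981933594), 6.356160640716553) 0.06845684409345579
top bar n 590
[ 0.09722533 -0.9952624   0.56619877 -0.0457067 ] -0.49786027480805883 0.11676943463140581 0.15849886075980918
head 1947 ((625.2490844726562, -206.14080810546875), (192.639404296875, 132.4853057861328), 4.234041690826416) 0.28731556929923935
side bar n 721
[ 0.08832975 -0.9960913   0.5793533  -0.20753267] -0.4994981439932447 0.11932173358522857 0.15785252306496678
head 2379 ((626.72021484375, -204.4212646484375), (191.5582733154297, 130.94769287109375), 4.780137538909912) 0.2868951281200775
```

View pics/bin.png

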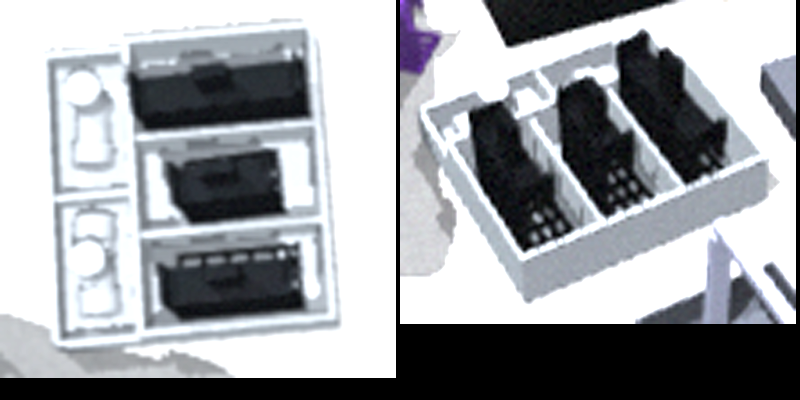

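The far rack (260,174) spans 150 mm between its cheeks. The middle one (262,200) is about 94 mm and the near one (266,228) about 114 mm, so the far rack is long_rack. The crop shows its shelf on the far (+x) side, and the purple one is out on the table. I'll move above it and check with the wrist camera.

Emit:
send_rows --commands '[{"xyz": [33, -22, 5], "dr": [0, 0, -0.11], "claw": -0.1}, {"xyz": [33, -22, 5], "dr": [0, 0, -0.11], "claw": -0.1}, {"xyz": [33, -22, 5], "dr": [0, 0, -0.11], "claw": -0.1}, {"xyz": [33, -22, 5], "dr": [0, 0, -0.11], "claw": -0.1}, {"xyz": [33, -22, 5], "dr": [0, 0, -0.11], "claw": -0.1}, {"xyz": [33, -22, 5], "dr": [0, 0, -0.11], "claw": -0.1}, {"xyz": [33, -22, 5], "dr": [0, 0, -0.11], "claw": -0.1}, {"xyz": [33, -22, 5], "dr": [0, 0, -0.11], "claw": -0.1}]'

```text
time: 0.77
tcp_pos: [0.4294, 0.4191, 0.265]
tool_rot: [-3.129, -0.003, 1.968]
wrist_force: [-1.0, 1.2, -0.3]
gripper_width: 0.542
```

```bash
python3 - <<'E'
from h import *
# refine rail / lamp from both saved views
for n in('top','side'):
    im,d,K,T=load(n); P=cloud(d,K,T); z=P[...,2]
    m=(z>.150)&(z<.168)&(abs(P[...,0]-(.5742-.0925*(P[...,1]+.13)))<.03)&(P[...,1]<.2)&(P[...,1]>-.55)&(im.min(-1)>90)
    Q=P[m]; yb=Q[:,1]
    h,e=np.histogram(yb,np.arange(-.55,.2,.025)); print(n,[(round(a,3),int(b)) for a,b in zip(e,h) if b])
    for lo,hi in((-.1,.1),(-.55,-.4)):
        S=Q[(yb>lo)&(yb<hi)]
        if len(S)>10: print(lo,hi,S.mean(0),S[:,2].std(),np.polyfit(S[:,1],S[:,0],1))
    # pointer: bright thing at z .214-.23
    m=(z>.205)&(z<.24)&(P[...,0]>.6)&(P[...,0]<.72)&(P[...,1]>-.25)&(P[...,1]<-.1)
    Q=P[m]; v,u=np.nonzero(m); print('pointer',len(Q), Q.mean(0) if len(Q) else '', np.c_[u,v,im[m],(Q*1000).round()][:40:2].astype(int).tolist())
im,d,K,T=load('top'); P=cloud(d,K,T)
E
```

```text
top [(np.float64(-0.45), 26), (np.float64(-0.425), 35), (np.float64(-0.4), 33), (np.float64(-0.375), 4), (np.float64(-0.175), 26), (np.float64(-0.15), 37), (np.float64(-0.125), 37), (np.float64(-0.1), 36), (np.float64(-0.075), 36), (np.float64(-0.05), 34), (np.float64(-0.025), 39), (np.float64(0.0), 36), (np.float64(0.025), 41), (np.float64(0.05), 33), (np.float64(0.075), 38), (np.float64(0.1), 24)]
-0.1 0.1 [0.56072529 0.00089953 0.15882734] 0.003272895763047733 [-0.08862623  0.56080502]
-0.55 -0.4 [ 0.59845943 -0.42144856  0.15889696] 0.0029284031135056315 [-0.08948383  0.5607466 ]
pointer 101 [ 0.67927814 -0.17120752  0.22438787] [[435, 128, 80, 83, 85, 712, -209, 231], [434, 129, 106, 108, 111, 714, -209, 218], [436, 129, 23, 27, 30, 708, -211, 235], [435, 130, 23, 25, 28, 706, -209, 231], [437, 130, 21, 24, 27, 706, -214, 233], [439, 130, 40, 43, 47, 703, -218, 239], [434, 131, 26, 29, 32, 707, -209, 220], [436, 131, 23, 26, 30, 705, -213, 225], [438, 131, 57, 60, 64, 702, -217, 233], [434, 132, 22, 25, 29, 706, -210, 215], [436, 132, 24, 28, 32, 704, -214, 220], [438, 132, 110,
[... 1315 characters left out ...]
, -149, 227], [417, 235, 215, 224, 231, 678, -148, 230], [419, 235, 196, 203, 214, 684, -149, 228], [421, 235, 144, 152, 158, 689, -151, 227], [414, 236, 215, 223, 230, 669, -147, 230], [416, 236, 212, 221, 228, 673, -150, 231], [418, 236, 179, 188, 198, 679, -151, 229], [420, 236, 131, 139, 147, 685, -152, 227], [422, 236, 145, 148, 153, 693, -151, 221], [413, 237, 216, 223, 231, 665, -149, 229], [415, 237, 194, 201, 212, 669, -151, 230], [417, 237, 135, 142, 152, 675, -152, 228], [419, 237, 99, 105, 112, 681, -154, 227], [421, 237, 116, 120, 127, 691, -151, 217], [412, 238, 141, 151, 164, 661, -150, 228], [414, 238, 170, 181, 192, 665, -153, 229], [417, 238, 101, 105, 112, 674, -155, 227]]
```

Emit:
send_rows --commands '[{"xyz": [33, -20, 0], "dr": [-0.005, 0, -0.055], "claw": -0.1}, {"xyz": [33, -20, 0], "dr": [-0.005, 0, -0.055], "claw": -0.1}, {"xyz": [33, -20, 0], "dr": [0, 0, -0.055], "claw": -0.1}, {"xyz": [33, -20, 0], "dr": [0, 0, -0.055], "claw": -0.1}, {"xyz": [31, -19, 0], "dr": [0, 0, -0.055], "claw": -0.1}, {"xyz": [0, 0, 0], "claw": -0.1}]'

```text
schema error: expected keys claw, xyz, dr
```

```bash
python3 - <<'E'
from h import *
s=robot.state(); print(s['tcp_pos'],s['tool_rot'],s['qpos'])
im,d,K,T=grab('wrist'); P=cloud(d,K,T)
dark=im.max(-1)<70; z=P[...,2]
for lo,hi,nm in((.118,.14,'cheek'),(.15,.175,'tab'),(.1,.118,'bridge')):
    n,l,st,c=cv2.connectedComponentsWithStats((dark&(z>lo)&(z<hi)).astype(np.uint8))
    for i in range(1,n):
        if st[i,4]>60: Q=P[l==i]; print(nm,st[i],Q.min(0).round(3),Q.max(0).round(3),np.median(Q,0).round(4),cv2.minAreaRect((Q[:,:2]*1000).astype(np.float32)))
cv2.imwrite('pics/w1.png',im[...,::-1])
E
```

```text
[0.42943244 0.41906546 0.26497815] [-3.12937925e+00 -2.81727278e-03  1.96779111e+00] [ 0.66258462  0.22441699 -0.0224955   1.33492973  0.005924    1.83633624]
cheek [267 232  37  20 414] [0.403 0.354 0.118] [0.434 0.363 0.132] [0.4181 0.3598 0.1292] ((418.3923645019531, 358.0153503417969), (31.855445861816406, 7.152172088623047), 6.818778038024902)
cheek [447 265  39  19 367] [0.566 0.387 0.118] [0.6   0.397 0.132] [0.58   0.3937 0.1291] ((583.1104736328125, 392.8627014160156), (33.70107650756836, 6.508404731750488), 8.384828567504883)
cheek [352 269  20  16 230] [0.487 0.349 0.118] [0.505 0.357 0.131] [0.4954 0.3545 0.1288] ((495.906494140625, 353.1197814941406), (17.531082153320312, 6.996070384979248), 5.413466930389404)
cheek [270 274  10  16 117] [0.417 0.318 0.118] [0.427 0.32  0.14 ] [0.4225 0.3186 0.1285] ((421.8575134277344, 318.54107666015625), (9.453681945800781, 1.7162206172943115), 4.967628002166748)
cheek [350 299  22  37 324] [0.503 0.298 0.118] [0.516 0.329 0.14 ] [0.5068 0.3258 0.1295] ((506.46563720703125, 314.2981262207031), (31.504112243652344, 11.656124114990234),
[... 1060 characters left out ...]
1112] ((418.30096435546875, 360.93084716796875), (31.352048873901367, 1.664987564086914), 5.9498209953308105)
bridge [ 264  243   35   93 1368] [0.403 0.252 0.103] [0.446 0.347 0.118] [0.4307 0.3203 0.1103] ((424.5435485839844, 298.2125549316406), (31.417465209960938, 95.51222229003906), 7.436516761779785)
bridge [ 429  257   45   57 1443] [0.566 0.344 0.1  ] [0.607 0.397 0.118] [0.5856 0.3683 0.11  ] ((588.0779418945312, 369.9862976074219), (34.43462371826172, 54.29840087890625), 10.602209091186523)
bridge [ 330  260   46   86 1478] [0.487 0.267 0.1  ] [0.528 0.358 0.118] [0.5035 0.3176 0.1102] ((510.62646484375, 313.6032409667969), (34.29157257080078, 89.52972412109375), 9.040119171142578)
```

View pics/w1.png

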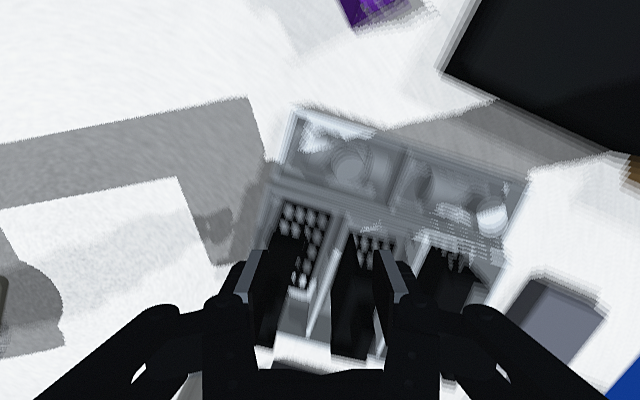

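The wrist view is blurred by motion. It shows the racks at cols 270, 360 and 445, with the long one on the right at yaw ≈ 0.14. The last move was refused for a missing field, so I'm resending it.

Emit:
send_rows --commands '[{"xyz": [33, -20, 0], "dr": [-0.006, 0, -0.05], "claw": -0.1}, {"xyz": [33, -20, 0], "dr": [-0.006, 0, -0.05], "claw": -0.1}, {"xyz": [33, -20, 0], "dr": [0, 0, -0.05], "claw": -0.1}, {"xyz": [33, -20, 0], "dr": [0, 0, -0.05], "claw": -0.1}, {"xyz": [32, -19, 0], "dr": [0, 0, -0.05], "claw": -0.1}, {"xyz": [0, 0, 0], "dr": [0, 0, 0], "claw": -0.1}, {"xyz": [0, 0, 0], "dr": [0, 0, 0], "claw": -0.1}]'

```text
time: 1.4
tcp_pos: [0.6031, 0.3108, 0.2621]
tool_rot: [-3.127, 0.014, 1.691]
wrist_force: [0.1, -0.2, -0.0]
gripper_width: 0.549
```

```bash
python3 - <<'E'
from h import *
s=robot.state(); print(s['tcp_pos'],s['tool_rot'],s['qpos'])
im,d,K,T=grab('wrist'); P=cloud(d,K,T)
dark=im.max(-1)<70; z=P[...,2]
for lo,hi,nm in((.12,.14,'cheek'),(.15,.175,'tab')):
    n,l,st,c=cv2.connectedComponentsWithStats((dark&(z>lo)&(z<hi)).astype(np.uint8))
    for i in range(1,n):
        Q=P[l==i]
        if st[i,4]>60 and np.median(Q[:,0])>.55: print(nm,st[i],Q.min(0).round(3),Q.max(0).round(3),np.median(Q,0).round(4),cv2.minAreaRect((Q[:,:2]*1000).astype(np.float32)))
cv2.imwrite('pics/w2.png',im[...,::-1])
E
```

```text
[0.60309611 0.31075508 0.26207412] [-3.1267962   0.01421219  1.69120121] [ 0.3848183   0.37317039  0.16999129  1.3856145  -0.00984964  1.83540354]
cheek [291  74  47  10 392] [0.568 0.388 0.123] [0.603 0.398 0.132] [0.585  0.3928 0.1301] ((585.411376953125, 392.79327392578125), (34.73090744018555, 5.89410924911499), 8.260876655578613)
cheek [309 152  15   5  70] [0.588 0.335 0.121] [0.599 0.337 0.14 ] [0.5936 0.3364 0.131 ] ((593.4844360351562, 336.3530578613281), (11.582645416259766, 0.9057543277740479), 6.700279712677002)
cheek [300 244  40  10 384] [0.589 0.247 0.12 ] [0.624 0.256 0.133] [0.6066 0.2522 0.1293] ((606.694091796875, 251.21871948242188), (34.73683547973633, 6.0992045402526855), 8.295913696289062)
tab [307 159  17  43 706] [0.588 0.307 0.15 ] [0.603 0.337 0.164] [0.5955 0.3238 0.1621] ((595.471435546875, 321.9928894042969), (11.74099349975586, 30.010398864746094), 7.460575580596924)
```

View pics/w2.png

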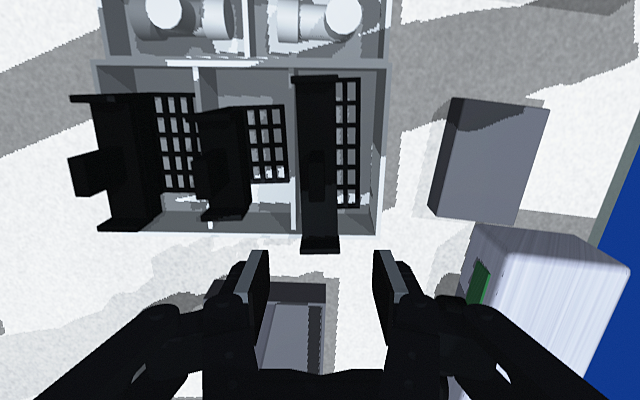

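The wrist view is now sharp. Long rack is at cols 291–340 with its shelf on the right (+x), and its tab at (315,180) sits at world (595.5, 322) mm, yaw 0.149. Aligning, descending and gripping.

Emit:
send_rows --commands '[{"xyz": [-7.6, 11.2, 0], "dr": [0.016, -0.013, 0.029], "claw": -0.1}, {"xyz": [0, 0, 0], "dr": [0, 0, 0], "claw": -0.1}, {"xyz": [0, 0, -25], "dr": [0, 0, 0], "claw": -0.1}, {"xyz": [0, 0, -25], "dr": [0, 0, 0], "claw": -0.1}, {"xyz": [0, 0, -20], "dr": [0, 0, 0], "claw": -0.1}, {"xyz": [0, 0, -10], "dr": [0, 0, 0], "claw": -0.1}, {"xyz": [0, 0, 0], "dr": [0, 0, 0], "claw": -0.1}]'

```text
time: 2.03
tcp_pos: [0.5889, 0.3269, 0.1808]
tool_rot: [3.14, 0.002, 1.731]
wrist_force: [0.5, -0.4, -1.2]
gripper_width: 0.549
```

Emit:
send_rows --commands '[{"xyz": [6, -4.5, 0], "dr": [0, 0, -0.01], "claw": -0.1}, {"xyz": [0, 0, 0], "dr": [0, 0, 0], "claw": -0.1}, {"xyz": [0, 0, 0], "dr": [0, 0, 0], "claw": -0.1}]'

```text
time: 2.28
tcp_pos: [0.5945, 0.3233, 0.1824]
tool_rot: [3.14, 0.002, 1.723]
wrist_force: [0.6, -0.1, -0.3]
gripper_width: 0.553
```

Emit:
send_rows --commands '[{"xyz": [1, -1, -20], "dr": [0, 0, 0], "claw": -0.1}, {"xyz": [0, 0, -20], "dr": [0, 0, 0], "claw": -0.1}, {"xyz": [0, 0, -14], "dr": [0, 0, 0], "claw": -0.1}, {"xyz": [0, 0, -6], "dr": [0, 0, 0], "claw": -0.1}, {"xyz": [0, 0, 0], "dr": [0, 0, 0], "claw": -0.1}, {"xyz": [0, 0, 0], "dr": [0, 0, 0], "claw": -0.1}]'

```text
time: 2.78
tcp_pos: [0.6032, 0.3245, 0.1311]
tool_rot: [3.122, -0.002, 1.721]
wrist_force: [0.2, -0.6, 0.0]
gripper_width: 0.551
```

Emit:
send_rows --commands '[{"xyz": [-7, -2.3, -8], "dr": [-0.003, 0.019, 0], "claw": -0.1}, {"xyz": [0, 0, 0], "dr": [0, 0, 0], "claw": -0.1}, {"xyz": [0, 0, 0], "dr": [0, 0, 0], "claw": -0.1}, {"xyz": [0, 0, 0], "dr": [0, 0, 0], "claw": -0.1}]'

```text
time: 3.12
tcp_pos: [0.5978, 0.3228, 0.1265]
tool_rot: [3.137, -0.004, 1.721]
wrist_force: [-0.2, 0.5, -1.6]
gripper_width: 0.548
```

Emit:
send_rows --commands '[{"xyz": [-2, -0.8, -6], "dr": [0, 0.004, 0], "claw": -0.1}, {"xyz": [0, 0, 0], "dr": [0, 0, 0], "claw": -0.1}, {"xyz": [0, 0, 0], "dr": [0, 0, 0], "claw": 1}, {"xyz": [0, 0, 0], "dr": [0, 0, 0], "claw": 1}, {"xyz": [0, 0, 0], "dr": [0, 0, 0], "claw": 1}, {"xyz": [0, 0, 0], "dr": [0, 0, 0], "claw": 1}, {"xyz": [0, 0, 0], "dr": [0, 0, 0], "claw": 1}, {"xyz": [0, 0, 0], "dr": [0, 0, 0], "claw": 1}]' --grip_force 60

```text
time: 3.78
tcp_pos: [0.5964, 0.3224, 0.1212]
tool_rot: [3.139, -0.005, 1.721]
wrist_force: [-0.1, -0.5, -0.2]
gripper_width: 0.133
```

Emit:
send_rows --commands '[{"xyz": [0, 0, 15], "dr": [0, 0, 0], "claw": 1}, {"xyz": [0, 0, 25], "dr": [0, 0, 0], "claw": 1}, {"xyz": [0, 0, 30], "dr": [0, 0, 0], "claw": 1}, {"xyz": [0, 0, 30], "dr": [0, 0, 0], "claw": 1}, {"xyz": [0, 0, 30], "dr": [0, 0, 0], "claw": 1}, {"xyz": [0, 0, 30], "dr": [0, 0, 0], "claw": 1}, {"xyz": [0, 0, 20], "dr": [0, 0, 0], "claw": 1}, {"xyz": [0, 0, 0], "dr": [0, 0, 0], "claw": 1}]'

```text
time: 4.45
tcp_pos: [0.5911, 0.319, 0.299]
tool_rot: [-3.13, 0.001, 1.719]
wrist_force: [0.5, 0.6, -1.2]
gripper_width: 0.134
```

```bash
python3 - <<'E'
from h import *
s=robot.state(); print(s['tcp_pos'],s['tool_rot'],s['wrist_force'],s['gripper_width'],s['qpos'])
im,d,K,T=load('side'); P=cloud(d,K,T)
m=np.zeros(d.shape,bool); m[225:265,285:310]=1
Q=P[m&(P[...,2]>.12)]; print('bottle top',np.median(Q,0),Q[:,2].max())
E
```

```text
[0.59106476 0.31901052 0.29897336] [-3.13017465e+00  8.47155180e-04  1.71923894e+00] [ 0.45025758  0.61566227 -1.15379637] 0.13446197598978835 [0.39786858 0.3453639  0.20728613 1.44399235 0.00199756 1.82021587]
bottle top [0.39793314 0.04092181 0.14406467] 1.1217297061525675
```

Emit:
send_rows --commands '[{"xyz": [-20, -10, 3], "dr": [0.005, 0, -0.01], "claw": 1}, {"xyz": [-28, -20, 3], "dr": [0.005, 0, -0.01], "claw": 1}, {"xyz": [-28, -28, 3], "dr": [0, 0, -0.01], "claw": 1}, {"xyz": [-28, -28, 3], "dr": [0, 0, -0.01], "claw": 1}, {"xyz": [0, -35, 0], "dr": [0, 0, -0.01], "claw": 1}, {"xyz": [0, -35, 0], "dr": [0, 0, -0.01], "claw": 1}, {"xyz": [0, -35, 0], "dr": [0, 0, 0], "claw": 1}, {"xyz": [0, -35, 0], "dr": [0, 0, 0], "claw": 1}]'

```text
time: 5.12
tcp_pos: [0.4765, 0.0914, 0.2966]
tool_rot: [-3.118, -0.011, 1.669]
wrist_force: [1.1, -0.3, -1.5]
gripper_width: 0.13
```

Emit:
send_rows --commands '[{"xyz": [0, -35, 0], "dr": [0, 0, 0], "claw": 1}, {"xyz": [0, -35, 0], "dr": [0, 0, 0], "claw": 1}, {"xyz": [0, -20, 0], "dr": [0, 0, 0], "claw": 1}, {"xyz": [0, -10, 0], "dr": [0, 0, 0], "claw": 1}, {"xyz": [0, 0, 0], "dr": [0, 0, 0], "claw": 1}, {"xyz": [0, 0, 0], "dr": [0, 0, 0], "claw": 1}]'

```text
time: 5.62
tcp_pos: [0.4686, -0.0188, 0.2849]
tool_rot: [-3.103, -0.012, 1.66]
wrist_force: [1.0, 0.2, -2.3]
gripper_width: 0.134
```

Emit:
send_rows --commands '[{"xyz": [8, 0, 0], "dr": [-0.0085, -0.039, 0], "claw": 1}, {"xyz": [0, 0, -12], "dr": [0, 0, 0], "claw": 1}, {"xyz": [0, 0, -15], "dr": [0, 0, 0], "claw": 1}, {"xyz": [0, 0, -15], "dr": [0, 0, 0], "claw": 1}, {"xyz": [0, 0, -12], "dr": [0, 0, 0], "claw": 1}, {"xyz": [0, 0, 0], "dr": [0, 0, 0], "claw": 1}, {"xyz": [0, 0, 0], "dr": [0, 0, 0], "claw": 1}]'

```text
time: 6.2
tcp_pos: [0.4737, -0.0113, 0.2232]
tool_rot: [-3.135, -0.005, 1.668]
wrist_force: [-0.5, -0.2, -2.2]
gripper_width: 0.131
```

```bash
python3 - <<'E'
from h import *
s=robot.state(); print(s['tcp_pos'],s['tool_rot'],s['wrist_force'],s['gripper_width'],s['qpos'])
im,d,K,T=grab('side'); P=cloud(d,K,T); cv2.imwrite('pics/s2.png',cv2.resize(im[130:330,250:490],None,fx=3,fy=3)[...,::-1])
it,dt,Kt,Tt=grab('top')
E
```

```text
[ 0.47372238 -0.0112738   0.2232427 ] [-3.13538424 -0.00504116  1.66782881] [-0.49360891 -0.16732566 -2.16487065] 0.13107406523654425 [-0.1623697   0.01670243 -0.34770559  1.21368212  0.00327992  1.31136653]
```

View pics/s2.png

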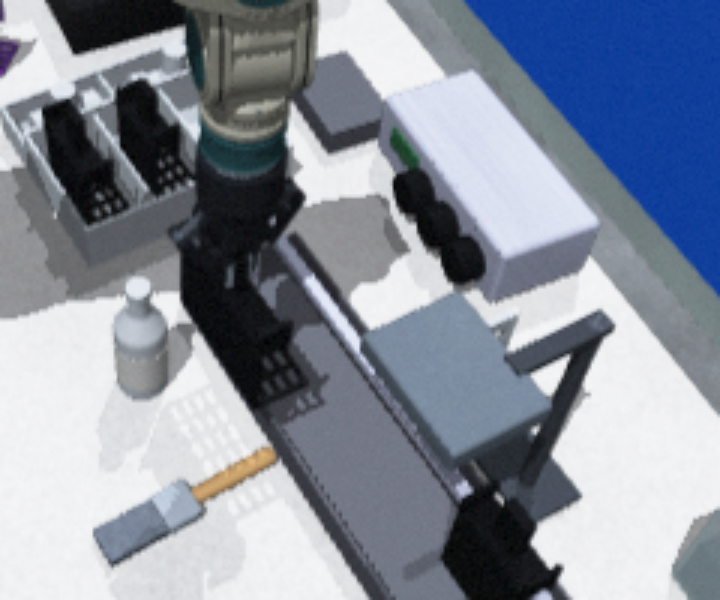

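The side view shows the rack held level, robot-side of the bar, at (240,310) in the crop. The lamp head is well off to the right at (455,370), and the shelf faces the bar. Now checking the rack's pose in hand and the bar line.

```bash
python3 - <<'E'
from h import *
im,d,K,T=load('side'); P=cloud(d,K,T); z=P[...,2]
dark=im.max(-1)<75
th=.0885; ex=np.array([np.cos(th),np.sin(th)]); ey=np.array([-ex[1],ex[0]])
o=np.array([.4737,-.0113])
L=np.stack([(P[...,:2]-o)@ex,(P[...,:2]-o)@ey],-1)*1000
m=dark&(abs(L[...,0])<30)&(L[...,1]<-55)&(L[...,1]>-95)&(z>.18)
Q=np.c_[L[m],z[m]*1000]; print(len(Q)); print('-y cheek: y min',np.percentile(Q[:,1],[1,5,20,50]),'x',np.percentile(Q[:,0],[1,5,50,95,99]),'z',np.percentile(Q[:,2],[1,50,95,99]))
f=m&(L[...,1]<-70)
Q=P[f]; r=np.polyfit(Q[:,0],Q[:,1],1); print('cheek face slope (rad)',np.arctan(r[0]))
# bar line (both views), rail y range free
for n in('top','side'):
    im,d,K,T=load(n); P=cloud(d,K,T)
    b=np.array([.5755,-.159]); M=np.stack([(P[...,:2]-b)@ex,(P[...,:2]-b)@ey],-1)*1000
    m=(abs(P[...,2]-.160)<.004)&(abs(M[...,0])<12)&(M[...,1]>90)&(M[...,1]<250)&(im.min(-1)>110)
    Q=np.c_[M[m],P[m][:,2]]; print(n,len(Q),'bar x',Q[:,0].min(),Q[:,0].max(),np.median(Q[:,0]),'slope',np.polyfit(Q[:,1],Q[:,0],1),'z',np.median(Q[:,2]))
    m=(abs(P[...,2]-.228)<.009)&(M[...,0]>60)&(M[...,0]<116)&(abs(M[...,1])<25)&(im.min(-1)>110)
    Q=M[m]; print('pointer',len(Q),np.median(Q,0),Q.min(0),Q.max(0))
E
```

```text
142
-y cheek: y min [-76.204764   -75.75161043 -74.74483061 -73.42911983] x [-16.4511329  -15.60020978  -3.22142827  16.2807685   19.49274751] z [181.71762734 212.73657662 232.44309364 233.70565795]
cheek face slope (rad) 0.07223789740969956
top 65 bar x -4.033720305865609 6.027864990851139 2.1860933000654352 slope [-0.00724363  3.24412068] z 0.15915357142965658
pointer 47 [93.75192038  0.4349965 ] [71.83062609 -4.92415245] [115.73378782   4.53073198]
side 138 bar x -5.361321837519086 9.621129538162966 2.8873347648390455 slope [ 0.01914311 -0.20063674] z 0.1598476483154747
pointer 36 [1.01626354e+02 6.28414308e-02] [84.19169973 -4.05616218] [115.96864317   5.07089078]
```

Emit:
send_rows --commands '[{"xyz": [10, 0, 0], "dr": [0, -0.006, -0.008], "claw": 1}, {"xyz": [16, 0.5, 0], "dr": [0, 0, 0], "claw": 1}, {"xyz": [16, 0.5, 0], "dr": [0, 0, 0], "claw": 1}, {"xyz": [16, 0.5, 0], "dr": [0, 0, 0], "claw": 1}, {"xyz": [10, 0, 0], "dr": [0, 0, 0], "claw": 1}, {"xyz": [5, 0, 0], "dr": [0, 0, 0], "claw": 1}, {"xyz": [0, 0, 0], "dr": [0, 0, 0], "claw": 1}, {"xyz": [0, 0, 0], "dr": [0, 0, 0], "claw": 1}]'

```text
time: 6.97
tcp_pos: [0.5576, -0.0094, 0.2299]
tool_rot: [3.127, -0.002, 1.658]
wrist_force: [-0.7, -0.2, -2.5]
gripper_width: 0.133
```

Emit:
send_rows --commands '[{"xyz": [5, 0, 0], "dr": [-0.001, 0.0145, 0.002], "claw": 1}, {"xyz": [0, 0, 0], "dr": [0, 0, 0], "claw": 1}, {"xyz": [0, 0, 0], "dr": [0, 0, 0], "claw": 1}, {"xyz": [0, 0, 0], "dr": [0, 0, 0], "claw": 1}]'

```text
time: 7.3
tcp_pos: [0.5614, -0.0095, 0.2302]
tool_rot: [-3.139, -0.002, 1.66]
wrist_force: [-0.9, -0.2, -2.8]
gripper_width: 0.133
```

Emit:
send_rows --commands '[{"xyz": [1.5, 0, -5], "dr": [0, 0, 0], "claw": 1}, {"xyz": [0, 0, -6], "dr": [0, 0, 0], "claw": 1}, {"xyz": [0, 0, -4], "dr": [0, 0, 0], "claw": 1}, {"xyz": [0, 0, 0], "dr": [0, 0, 0], "claw": 1}, {"xyz": [0, 0, 0], "dr": [0, 0, 0], "claw": 1}]'

```text
time: 7.72
tcp_pos: [0.5613, -0.0094, 0.213]
tool_rot: [-3.137, -0.003, 1.66]
wrist_force: [-0.2, -0.1, -2.8]
gripper_width: 0.134
```

Emit:
send_rows --commands '[{"xyz": [2, 0, -4], "dr": [0, -0.004, 0], "claw": 1}, {"xyz": [0.5, 0, -6], "dr": [0, 0, 0], "claw": 1}, {"xyz": [0, 0, -6], "dr": [0, 0, 0], "claw": 1}, {"xyz": [0, 0, -4], "dr": [0, 0, 0], "claw": 1}, {"xyz": [0, 0, 0], "dr": [0, 0, 0], "claw": 1}, {"xyz": [0, 0, 0], "dr": [0, 0, 0], "claw": 1}]'

```text
time: 8.22
tcp_pos: [0.5635, -0.0093, 0.1901]
tool_rot: [-3.14, -0.002, 1.66]
wrist_force: [0.2, -0.1, -2.2]
gripper_width: 0.132
```

Emit:
send_rows --commands '[{"xyz": [0, 0, -4], "dr": [0, 0, 0], "claw": 1}, {"xyz": [0, 0, -2.5], "dr": [0, 0, 0], "claw": 1}, {"xyz": [0, 0, 0], "dr": [0, 0, 0], "claw": 1}, {"xyz": [0, 0, 0], "dr": [0, 0, 0], "claw": 1}]'

```text
time: 8.55
tcp_pos: [0.5637, -0.0093, 0.1831]
tool_rot: [-3.14, -0.002, 1.66]
wrist_force: [-0.3, -0.8, -1.9]
gripper_width: 0.131
```

Emit:
send_rows --commands '[{"xyz": [0, 0, -2], "dr": [0, 0, 0], "claw": 1}, {"xyz": [0, 0, 0], "dr": [0, 0, 0], "claw": 1}, {"xyz": [0, 0, 0], "dr": [0, 0, 0], "claw": 1}]'

```text
time: 8.8
tcp_pos: [0.5643, -0.0094, 0.1817]
tool_rot: [3.141, -0.002, 1.66]
wrist_force: [0.1, -0.5, -2.4]
gripper_width: 0.133
```

```bash
python3 - <<'E'
from h import *
im,d,K,T=grab('side'); cv2.imwrite('pics/s3.png',cv2.resize(im[130:330,250:490],None,fx=3,fy=3)[...,::-1])
E
```

```text
(no output)
```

View pics/s3.png

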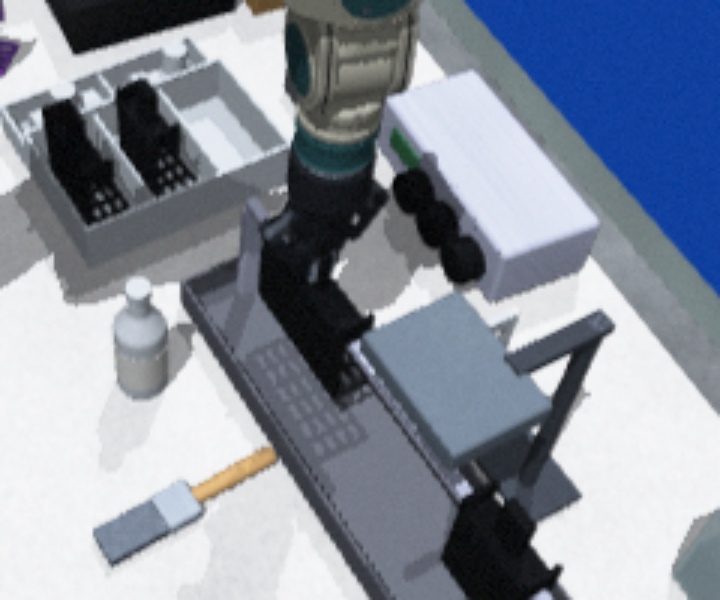

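The rack is over the bar, which emerges at (350,345), and about 1 mm from seated. The lamp is clear. Lowering to contact.

Emit:
send_rows --commands '[{"xyz": [0, 0, -2], "dr": [0, 0, 0], "claw": 1}, {"xyz": [0, 0, 0], "dr": [0, 0, 0], "claw": 1}, {"xyz": [0, 0, 0], "dr": [0, 0, 0], "claw": 1}]'

```text
time: 9.1
tcp_pos: [0.565, -0.0095, 0.1821]
tool_rot: [3.139, -0.002, 1.66]
wrist_force: [1.3, 0.1, -2.1]
gripper_width: 0.132
```

Emit:
send_rows --commands '[{"xyz": [0, 0, -2], "dr": [0, 0, 0], "claw": 1}, {"xyz": [0, 0, 0], "dr": [0, 0, 0], "claw": 1}, {"xyz": [0, 0, 0], "dr": [0, 0, 0], "claw": 1}]'

```text
time: 9.35
tcp_pos: [0.5657, -0.0097, 0.1814]
tool_rot: [3.137, -0.001, 1.66]
wrist_force: [-0.2, -0.5, -1.0]
gripper_width: 0.133
```

Emit:
send_rows --commands '[{"xyz": [-2, 0, -3], "dr": [0, 0.004, 0], "claw": 1}, {"xyz": [0, 0, -1], "dr": [0, 0, 0], "claw": 1}, {"xyz": [0, 0, 0], "dr": [0, 0, 0], "claw": 1}]'

```text
time: 9.6
tcp_pos: [0.5665, -0.0098, 0.1815]
tool_rot: [3.134, -0.001, 1.66]
wrist_force: [-0.4, 0.2, -2.1]
gripper_width: 0.134
```

Emit:
send_rows --commands '[{"xyz": [-3, 0, -5], "dr": [0, 0.008, 0], "claw": 1}, {"xyz": [0, 0, 0], "dr": [0, 0, 0], "claw": 1}]'

```text
time: 9.77
tcp_pos: [0.5676, -0.01, 0.1826]
tool_rot: [3.132, -0.0, 1.66]
wrist_force: [0.5, 0.4, -3.3]
gripper_width: 0.132
```

```bash
python3 - <<'E'
from h import *
s=robot.state(); print(s)
im,d,K,T=grab('side'); P=cloud(d,K,T); z=P[...,2]; im2=im
dark=im.max(-1)<75
th=.0885; ex=np.array([np.cos(th),np.sin(th)]); ey=np.array([-ex[1],ex[0]])
o=s['tcp_pos'][:2]
L=np.stack([(P[...,:2]-o)@ex,(P[...,:2]-o)@ey],-1)*1000
m=dark&(abs(L[...,0])<30)&(L[...,1]<-55)&(L[...,1]>-95)&(z>.14)
Q=np.c_[L[m],z[m]*1000]; print(len(Q)); print('-y cheek: y',np.percentile(Q[:,1],[1,5,20,50]),'x',np.percentile(Q[:,0],[1,5,50,95,99]),'z',np.percentile(Q[:,2],[1,50,95,99]))
E
```

```text
{'time': 9.7667, 'qpos': array([-0.13268008,  0.19977129, -0.22978036,  1.13203792,  0.00233792,
        1.34916535]), 'qd': array([ 0.00076523, -0.01765107,  0.03641198,  0.00184324,  0.00190919,
        0.00308965]), 'joint_torque': array([ 3.39998037e-02, -4.14644086e+01,  3.02147555e+01, -5.27835090e-02,
        4.91691800e-02, -2.87227391e-03]), 'tcp_pos': array([ 0.56764066, -0.01000093,  0.18262151]), 'tool_rot': array([ 3.13209718e+00, -2.56826728e-04,  1.65975920e+00]), 'wrist_force': array([ 0.50611729,  0.38600364, -3.33781359]), 'ft_torque': array([-0.06015038,  0.04304879, -0.02245482]), 'gripper_width': 0.13226382375915735}
110
-y cheek: y [-77.12217033 -75.97776383 -74.72072103 -72.53459827] x [-17.45574798 -16.78954724 -10.16897825  11.7269917   13.92033916] z [140.16240972 173.06500521 191.43932236 193.07149431]
```

Emit:
send_rows --commands '[{"xyz": [-5, 0, 0], "dr": [0, 0.009, 0], "claw": 1}, {"xyz": [-3, 0, -3], "dr": [0, 0, 0], "claw": 1}]'

```text
time: 9.98
tcp_pos: [0.5617, -0.0104, 0.1811]
tool_rot: [3.137, 0.0, 1.659]
wrist_force: [-3.1, -0.6, 25.1]
gripper_width: 0.131
```

Emit:
send_rows --commands '[{"xyz": [0, 0, -3], "dr": [0, 0, 0], "claw": 1}]'

```text
time: 10.07
tcp_pos: [0.5618, -0.0104, 0.1811]
tool_rot: [3.136, 0.0, 1.659]
wrist_force: [-9.4, 0.6, 25.1]
gripper_width: 0.13
```

Contact: Fz is now +25 N and the bridge is seated at TCP z 0.181. Releasing.

Emit:
send_rows --commands '[{"xyz": [0, 0, 0], "dr": [0, 0, 0], "claw": 1}, {"xyz": [0, 0, 0], "dr": [0, 0, 0], "claw": 0.3}, {"xyz": [0, 0, 0], "dr": [0, 0, 0], "claw": 0}, {"xyz": [0, 0, 0], "dr": [0, 0, 0], "claw": -0.1}, {"xyz": [0, 0, 0], "dr": [0, 0, 0], "claw": -0.1}]'

```text
time: 10.48
tcp_pos: [0.5595, -0.0103, 0.1795]
tool_rot: [3.139, -0.0, 1.659]
wrist_force: [0.4, -0.8, 0.4]
gripper_width: 0.55
```

```bash
cat > chk.py <<'E'
from h import *
th=.0885; ex=np.array([np.cos(th),np.sin(th)]); ey=np.array([-ex[1],ex[0]]); mk=np.array([.5755,-.159])
def loc(p): q=np.asarray(p)[...,:2]-mk; return np.stack([q@ex,q@ey],-1)*1000
def racks(n,save=None):
    im,d,K,T=grab(n); P=cloud(d,K,T); L=loc(P); z=P[...,2]*1000; dark=im.max(-1)<75
    m=dark&(abs(L[...,0])<26)&(abs(z-190)<7)&(L[...,1]>-220)&(L[...,1]<260)
    k,l,st,c=cv2.connectedComponentsWithStats(m.astype(np.uint8))
    for i in range(1,k):
        if st[i,4]>6: Q=L[l==i]; print(n,'z~190 n',st[i,4],'x %.1f..%.1f y %.1f..%.1f'%(*np.percentile(Q[:,0],[3,97]),*np.percentile(Q[:,1],[3,97])),'z %.1f'%np.percentile(z[l==i],95))
    if save: cv2.imwrite(save,cv2.resize(im[130:330,250:490],None,fx=3,fy=3)[...,::-1])
if __name__=='__main__':
    s=robot.state(); print(s['time'],s['tcp_pos'],s['tool_rot'],s['wrist_force'],s['gripper_width'],'tcp in mark frame',loc(s['tcp_pos']))
    racks('side'); racks('top')
E
python3 chk.py
```

```text
10.4833 [ 0.55951105 -0.01028192  0.17945541] [ 3.13927024e+00 -4.94015326e-04  1.65879371e+00] [ 0.38939245 -0.79987968  0.37895582] 0.5500670241469753 tcp in mark frame [ -2.78200363 149.54923427]
side z~190 n 12 x 20.5..23.9 y 139.8..162.2 z 195.2
side z~190 n 25 x -6.7..3.6 y 133.9..159.1 z 195.8
side z~190 n 34 x -18.3..13.1 y 72.9..79.9 z 192.1
side z~190 n 40 x -17.0..17.4 y -118.6..-112.5 z 192.2
side z~190 n 38 x -5.7..2.1 y -171.7..-144.4 z 196.7
side z~190 n 38 x -16.4..14.6 y -201.5..-196.1 z 191.0
top z~190 n 14 x -6.3..14.4 y -199.8..-196.2 z 193.4
top z~190 n 26 x -20.0..15.0 y 217.1..222.5 z 193.3
```

The rack hangs free, with cheek tops at the same height as hung_rack's and its centre about 149 mm left of the mark. Retreating up, then over to its +y side.

Emit:
send_rows --commands '[{"xyz": [0, 0, 8], "dr": [0, 0, 0], "claw": -0.1}, {"xyz": [0, 0, 15], "dr": [0, 0, 0], "claw": -0.1}, {"xyz": [0, 0, 20], "dr": [0, 0, 0], "claw": -0.1}, {"xyz": [0, 0, 20], "dr": [0, 0, 0], "claw": -0.1}, {"xyz": [0, 0, 15], "dr": [0, 0, 0], "claw": -0.1}, {"xyz": [0, 0, 0], "dr": [0, 0, 0], "claw": -0.1}]'

```text
time: 11.08
tcp_pos: [0.5569, -0.0099, 0.2594]
tool_rot: [-3.137, -0.002, 1.659]
wrist_force: [1.4, 0.5, 0.6]
gripper_width: 0.553
```

Emit:
send_rows --commands '[{"xyz": [-1, 15, 0], "dr": [0, 0, 0], "claw": 1}, {"xyz": [-1, 30, 0], "dr": [0, 0, 0], "claw": 1}, {"xyz": [-1, 30, 0], "dr": [0, 0, 0], "claw": 1}, {"xyz": [-1, 20, 0], "dr": [0, 0, 0], "claw": 1}, {"xyz": [0, 10, 0], "dr": [0, 0, 0], "claw": 1}, {"xyz": [0, 0, 0], "dr": [0, 0, 0], "claw": 1}, {"xyz": [0, 0, 0], "dr": [0, 0, 0], "claw": 1}]'

```text
time: 11.67
tcp_pos: [0.5534, 0.0972, 0.2587]
tool_rot: [-3.139, 0.0, 1.656]
wrist_force: [0.0, -0.2, 0.4]
gripper_width: 0.001
```

Emit:
send_rows --commands '[{"xyz": [0, 0, -15], "dr": [0, 0, 0], "claw": 1}, {"xyz": [0, 0, -20], "dr": [0, 0, 0], "claw": 1}, {"xyz": [0, 0, -20], "dr": [0, 0, 0], "claw": 1}, {"xyz": [0, 0, -15], "dr": [0, 0, 0], "claw": 1}, {"xyz": [0, 0, -6], "dr": [0, 0, 0], "claw": 1}, {"xyz": [0, 0, 0], "dr": [0, 0, 0], "claw": 1}, {"xyz": [0, 0, 0], "dr": [0, 0, 0], "claw": 1}]'

```text
time: 12.25
tcp_pos: [0.5544, 0.09, 0.1798]
tool_rot: [-3.14, 0.004, 1.649]
wrist_force: [0.3, 0.3, -0.6]
gripper_width: -0.003
```

```bash
python3 -c "
from chk import *
s=robot.state(); print(s['tcp_pos'],s['tool_rot'],s['wrist_force'],loc(s['tcp_pos'])); racks('side','pics/s4.png'); racks('top')"
```

```text
[0.55439893 0.08995251 0.17984651] [-3.1401111   0.00399971  1.64871829] [ 0.26683942  0.25241769 -0.64354244] [  0.98505982 249.84322892]
side z~190 n 30 x -16.8..15.9 y 216.0..222.8 z 191.3
side z~190 n 26 x -6.6..2.6 y 132.5..160.9 z 195.4
side z~190 n 35 x -17.6..15.1 y 72.2..79.9 z 191.1
side z~190 n 38 x -16.6..17.6 y -118.1..-112.0 z 191.4
side z~190 n 39 x -5.4..1.7 y -172.0..-144.6 z 196.5
side z~190 n 41 x -16.2..13.3 y -202.2..-196.0 z 191.4
top z~190 n 20 x -19.4..14.8 y -200.6..-195.9 z 192.4
top z~190 n 21 x -19.7..14.2 y 74.8..78.8 z 192.2
top z~190 n 13 x -7.4..-5.4 y -171.5..-150.2 z 195.3
```

View pics/s4.png

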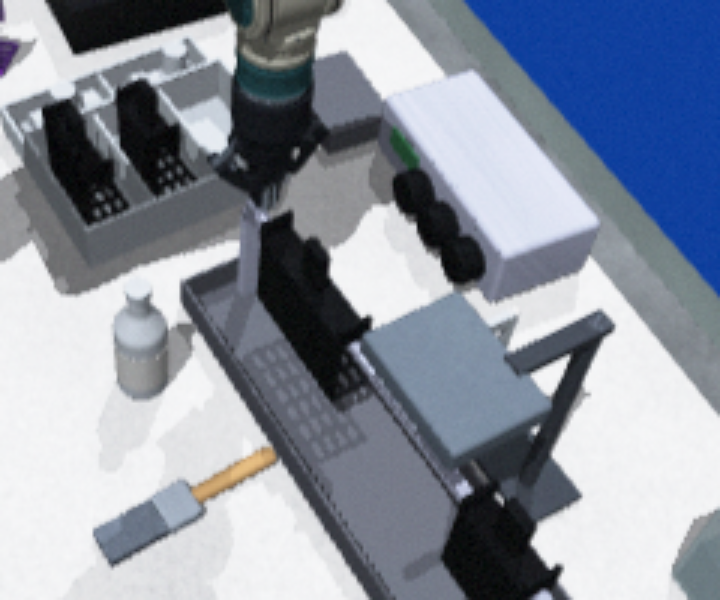

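The rack hangs by itself on the open stretch (315,300 in the crop), the hand is clear at its +y end, and the lamp is untouched. Starting the push.

Emit:
send_rows --commands '[{"xyz": [0.5, -5, -4], "dr": [0, 0, 0.01], "claw": 1}, {"xyz": [0.5, -7, 0], "dr": [0, 0, 0], "claw": 1}, {"xyz": [0.6, -7, 0], "dr": [0, 0, 0], "claw": 1}, {"xyz": [0.6, -7, 0], "dr": [0, 0, 0], "claw": 1}, {"xyz": [0.6, -7, 0], "dr": [0, 0, 0], "claw": 1}, {"xyz": [0.6, -7, 0], "dr": [0, 0, 0], "claw": 1}, {"xyz": [0.6, -7, 0], "dr": [0, 0, 0], "claw": 1}]'

```text
time: 12.93
tcp_pos: [0.5618, 0.0402, 0.1802]
tool_rot: [3.135, 0.002, 1.662]
wrist_force: [-0.6, 0.8, 0.2]
gripper_width: -0.002
```

```bash
python3 chk.py
```

```text
12.9333 [0.56177182 0.04016903 0.1801575 ] [3.13453204e+00 2.16469750e-03 1.66188901e+00] [-0.64351209  0.81013341  0.21356796] -0.002260525218645415 tcp in mark frame [  3.92900805 199.60292865]
side z~190 n 39 x -16.9..13.6 y 181.9..192.3 z 192.6
side z~190 n 29 x -5.8..3.8 y 98.2..124.1 z 196.3
side z~190 n 43 x -16.6..18.7 y -118.5..-112.5 z 191.5
side z~190 n 36 x -5.6..2.6 y -171.5..-144.6 z 196.5
side z~190 n 39 x -15.2..14.7 y -201.7..-196.1 z 191.5
top z~190 n 21 x -18.1..14.0 y -201.1..-195.1 z 193.1
top z~190 n 26 x -18.3..15.0 y 36.9..42.1 z 191.7
top z~190 n 8 x -7.2..-5.8 y -162.7..-150.4 z 196.5
```

Emit:
send_rows --commands '[{"xyz": [-2, -8, 0], "dr": [0, 0.007, -0.002], "claw": 1}, {"xyz": [0.3, -8, -1], "dr": [0, 0, 0], "claw": 1}, {"xyz": [0.5, -8, 0], "dr": [0, 0, 0], "claw": 1}, {"xyz": [0.5, -8, 0], "dr": [0, 0, 0], "claw": 1}, {"xyz": [0.5, -8, 0], "dr": [0, 0, 0], "claw": 1}, {"xyz": [0.5, -8, 0], "dr": [0, 0, 0], "claw": 1}, {"xyz": [0.5, -8, 0], "dr": [0, 0, 0], "claw": 1}, {"xyz": [0.3, -6, 0], "dr": [0, 0, 0], "claw": 1}]'

```text
time: 13.7
tcp_pos: [0.5634, -0.0265, 0.18]
tool_rot: [3.14, -0.002, 1.66]
wrist_force: [0.1, 2.1, 0.3]
gripper_width: -0.003
```

```bash
python3 chk.py
```

```text
13.7 [ 0.56344787 -0.02647061  0.18001555] [ 3.14030350e+00 -1.51258081e-03  1.66037651e+00] [0.10978992 2.10803708 0.26680938] -0.003119694507636786 tcp in mark frame [ -0.29141996 133.0759442 ]
side z~190 n 44 x -19.7..12.2 y 115.4..128.0 z 193.9
side z~190 n 11 x -21.5..-14.2 y -27.6..-22.6 z 190.6
side z~190 n 39 x -16.3..18.6 y -118.2..-112.5 z 190.9
side z~190 n 34 x -6.0..2.1 y -171.5..-144.5 z 195.3
side z~190 n 39 x -16.9..14.0 y -201.8..-195.8 z 191.9
top z~190 n 18 x -17.7..15.6 y -201.9..-195.8 z 193.5
```

Emit:
send_rows --commands '[{"xyz": [0.5, -6, 0], "dr": [0, 0, 0], "claw": 1}, {"xyz": [0.5, -6, 0], "dr": [0, 0, 0], "claw": 1}, {"xyz": [0.5, -6, 0], "dr": [0, 0, 0], "claw": 1}, {"xyz": [0.5, -6, 0], "dr": [0, 0, 0], "claw": 1}, {"xyz": [0.4, -5, 0], "dr": [0, 0, 0], "claw": 1}, {"xyz": [0.2, -3, 0], "dr": [0, 0, 0], "claw": 1}, {"xyz": [0, 0, 0], "dr": [0, 0, 0], "claw": 1}]'

```text
time: 14.38
tcp_pos: [0.5661, -0.0613, 0.1799]
tool_rot: [3.141, -0.002, 1.66]
wrist_force: [0.8, 2.3, 1.3]
gripper_width: 0.002
```

```bash
python3 -c "
from chk import *
s=robot.state(); print(s['tcp_pos'],s['tool_rot'],s['wrist_force'],loc(s['tcp_pos'])); racks('side','pics/s5.png'); racks('top')"
```

```text
[ 0.56614891 -0.06133464  0.17987937] [ 3.14068403e+00 -2.19372250e-03  1.66020218e+00] [0.79506599 2.26170779 1.25131841] [-0.68239062 98.1096325 ]
side z~190 n 48 x -19.9..13.5 y 80.9..96.0 z 196.3
side z~190 n 10 x -20.8..-14.0 y -62.9..-57.1 z 190.7
side z~190 n 40 x -17.1..18.2 y -118.5..-112.6 z 190.9
side z~190 n 39 x -5.5..1.6 y -172.7..-144.3 z 196.4
side z~190 n 39 x -17.4..13.8 y -201.9..-196.2 z 192.4
top z~190 n 19 x -17.5..15.2 y -201.5..-195.4 z 194.4
top z~190 n 13 x -7.2..-5.6 y -170.5..-150.4 z 196.7
```

View pics/s5.png

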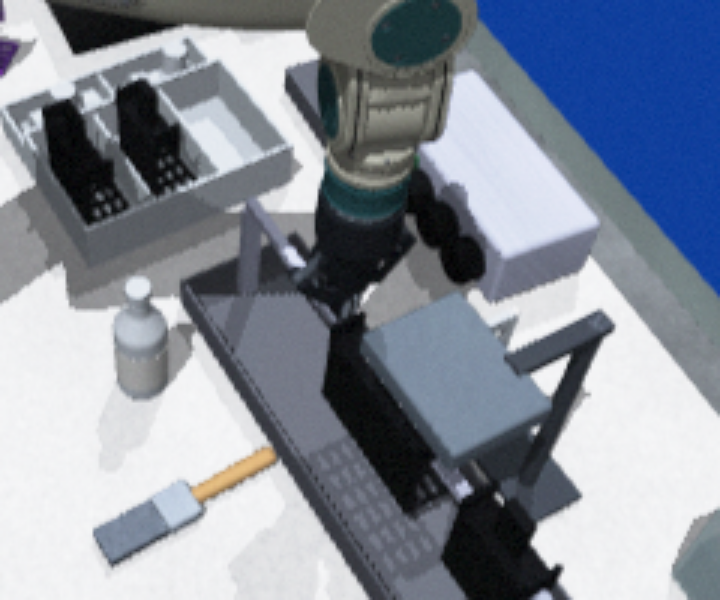

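The side view shows the rack partly under the head, still hanging level, and the gripper body clear of the head. About 12 mm to go, in small steps.

Emit:
send_rows --commands '[{"xyz": [0.5, -4, 0], "dr": [0, 0, 0], "claw": 1}, {"xyz": [0.4, -3, 0], "dr": [0, 0, 0], "claw": 1}, {"xyz": [0.2, -2, 0], "dr": [0, 0, 0], "claw": 1}, {"xyz": [0, 0, 0], "dr": [0, 0, 0], "claw": 1}]'

```text
time: 14.82
tcp_pos: [0.5669, -0.0701, 0.1798]
tool_rot: [3.141, -0.002, 1.662]
wrist_force: [-0.7, 2.0, 0.6]
gripper_width: 0.002
```

```bash
python3 chk.py | egrep -v "y -[12]"
```

```text
14.8167 [ 0.56692463 -0.07010412  0.17983937] [ 3.14139814e+00 -2.37963530e-03  1.66164154e+00] [-0.73831297  2.00952881  0.62270542] 0.0021073178561428338 tcp in mark frame [-0.68478854 89.30590831]
side z~190 n 44 x -20.0..11.5 y 71.7..85.4 z 193.3
side z~190 n 11 x -20.7..-13.4 y -71.9..-65.5 z 190.6
```

Emit:
send_rows --commands '[{"xyz": [0.2, -2, 0], "dr": [0, 0, 0], "claw": 1}, {"xyz": [0.1, -1, 0], "dr": [0, 0, 0], "claw": 1}, {"xyz": [0, 0, 0], "dr": [0, 0, 0], "claw": 1}]'

```text
time: 15.17
tcp_pos: [0.5671, -0.0728, 0.1798]
tool_rot: [3.142, -0.003, 1.662]
wrist_force: [0.2, 2.5, 0.6]
gripper_width: 0.002
```

```bash
python3 chk.py | egrep -v "y -[12]"
```

```text
15.1667 [ 0.56709023 -0.07281616  0.17982868] [ 3.14152443e+00 -2.85344172e-03  1.66214913e+00] [0.21845132 2.5193544  0.57051972] 0.002155663448403734 tcp in mark frame [-0.75954381 86.58984584]
side z~190 n 38 x -19.3..12.7 y 68.6..77.1 z 192.9
side z~190 n 9 x -22.2..-13.9 y -73.7..-68.3 z 192.6
```

Emit:
send_rows --commands '[{"xyz": [-0.5, 6, 0], "dr": [0, 0, 0], "claw": 1}, {"xyz": [-1.5, 18, 0], "dr": [0, 0, 0], "claw": 1}, {"xyz": [-2, 25, 0], "dr": [0, 0, 0], "claw": 1}, {"xyz": [-2, 25, 0], "dr": [0, 0, 0], "claw": 1}, {"xyz": [0, 0, 0], "dr": [0, 0, 0], "claw": 1}, {"xyz": [0, 0, 0], "dr": [0, 0, 0], "claw": 1}]'

```text
time: 15.77
tcp_pos: [0.5612, 0.0016, 0.1795]
tool_rot: [3.141, 0.004, 1.658]
wrist_force: [-0.2, 0.9, 0.1]
gripper_width: 0.003
```

```bash
python3 - <<'E'
from chk import *
s=robot.state(); print(s['tcp_pos'],loc(s['tcp_pos']))
for n in('side','side','top','top'):
    racks(n); im,d,K,T=load(n); P=cloud(d,K,T); L=loc(P)
    m=(abs(P[...,2]-.228)<.009)&(L[...,0]>60)&(L[...,0]<116)&(abs(L[...,1])<25)&(im.min(-1)>110)
    v,u=np.nonzero(m)
    R=loc(np.array([ray(a,b,.230,K,T) for a,b in zip(u,v)])); print('pointer y (ray z=.23)',np.percentile(R[:,1],[3,50,97]))
    # cheek/bridge outlines by rays at known heights: dark mask edges printed via depth-free ray of cheek tops
    dark=im.max(-1)<75
    vv,uu=np.nonzero(dark&(abs(P[...,2]-.190)<.006)&(abs(L[...,0])<24)&(abs(L[...,1])>60)&(abs(L[...,1])<85))
    R=loc(np.array([ray(a,b,.190,K,T) for a,b in zip(uu,vv)])) if len(uu) else np.zeros((0,2))
    for sg in(1,-1):
        q=R[R[:,1]*sg>0]
        if len(q): print(n,sg,len(q),np.percentile(q[:,1],[2,50,98]))
im,_,_,_=load('side')
cv2.imwrite('pics/s6.png',cv2.resize(im[190:330,330:480],None,fx=4,fy=4,interpolation=cv2.INTER_CUBIC)[...,::-1])
E
```

```text
[0.56116889 0.00161141 0.17954502] [-7.94642036e-02  1.61249493e+02]
side z~190 n 32 x -19.9..12.4 y 68.8..75.5 z 191.7
side z~190 n 10 x -21.8..-13.3 y -73.6..-68.3 z 190.2
side z~190 n 40 x -17.0..18.5 y -118.2..-112.7 z 191.8
side z~190 n 35 x -5.5..-0.7 y -171.3..-143.7 z 196.2
side z~190 n 42 x -16.6..14.2 y -202.0..-196.4 z 191.8
pointer y (ray z=.23) [-6.93956007 -1.4526839   3.58853934]
side 1 28 [67.14548027 71.0247629  75.02068444]
side -1 9 [-75.1967989  -71.84362025 -68.54801989]
side z~190 n 29 x -19.0..10.4 y 68.6..75.5 z 192.0
side z~190 n 10 x -20.7..-15.2 y -73.9..-68.9 z 193.1
side z~190 n 38 x -16.4..17.8 y -118.2..-112.4 z 191.6
side z~190 n 37 x -5.9..1.9 y -171.7..-144.5 z 195.8
side z~190 n 41 x -17.1..14.9 y -202.1..-196.2 z 191.8
pointer y (ray z=.23) [-7.02784267 -1.50311466  3.57856214]
side 1 26 [67.46568853 71.44632475 75.03812614]
side -1 9 [-75.25624293 -71.90811856 -68.54801989]
top z~190 n 21 x -18.7..14.8 y -200.2..-196.6 z 191.8
top z~190 n 12 x -7.4..-5.6 y -170.2..-151.0 z 196.8
top z~190 n 10 x -11.5..-0.3 y 0.9..14.3 z 195.1
pointer y (ray z=.23) [-4.21728322  0.40269468  5.35786965]
top z~190 n 19 x -17.1..14.6 y -201.5..-195.6 z 192.1
top z~190 n 11 x -7.8..-5.5 y -171.6..-150.0 z 194.5
top z~190 n 11 x -11.9..-1.5 y -0.5..14.4 z 196.2
pointer y (ray z=.23) [-4.22757893  0.51146911  5.23934005]
```

View pics/s6.png

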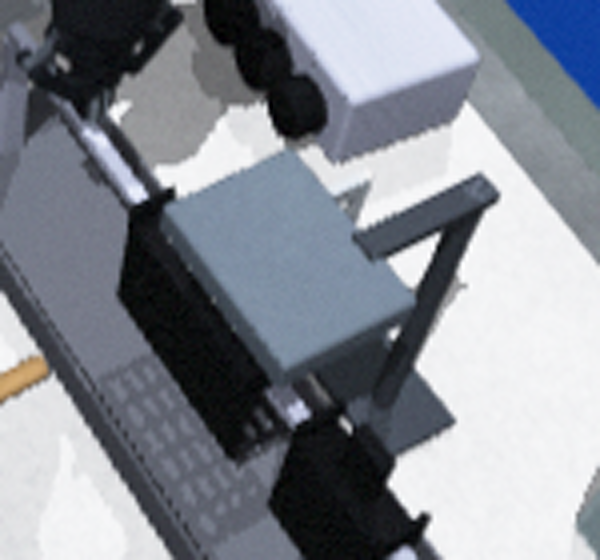

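The picture shows the rack hanging level under the head, with a gap to hung_rack, and the hand well clear. Its centre measures 0 to +0.7 mm along the bar, and the pointer is at 0 ±1.5 mm. Lifting the hand away and handing in.

Emit:
send_rows --commands '[{"xyz": [0, 5, 15], "dr": [0, 0, 0], "claw": 1}, {"xyz": [0, 5, 25], "dr": [0, 0, 0], "claw": 1}, {"xyz": [0, 5, 25], "dr": [0, 0, 0], "claw": 1}, {"xyz": [0, 0, 15], "dr": [0, 0, 0], "claw": 1}, {"xyz": [0, 0, 0], "dr": [0, 0, 0], "claw": 1}, {"xyz": [0, 0, 0], "dr": [0, 0, 0], "claw": 1}]'

```text
time: 16.47
tcp_pos: [0.5601, 0.0106, 0.2603]
tool_rot: [-3.137, 0.005, 1.648]
wrist_force: [-0.4, -0.0, -0.5]
gripper_width: 0.001
```

```bash
python3 -c "
from chk import *
s=robot.state(); print(s['time'],s['tcp_pos'],s['wrist_force']); racks('side'); print(robot.hand_in())"
```

```text
16.4667 [0.56005505 0.0105859  0.26030335] [-0.44325779 -0.03031073 -0.51787574]
side z~190 n 34 x -20.4..11.8 y 68.4..75.1 z 190.5
side z~190 n 11 x -21.5..-13.6 y -74.3..-68.2 z 192.7
side z~190 n 42 x -16.7..18.9 y -118.5..-112.3 z 191.1
side z~190 n 36 x -6.0..2.2 y -172.4..-144.7 z 196.6
side z~190 n 40 x -16.3..14.1 y -202.1..-196.5 z 191.5
the job is handed in; nothing more can be done
None
```

I took the long rack from the bin's far compartment and hooked it over the bar about 149 mm left of the mark, clear of the lamp. I let go of it there, then pushed its +y cheek with the shut fingers until its middle lined up with the pointer. The job is handed in; it took about 16.5 s.

**Last checks:**
- **Position:** the rack's ends measure about +75 and −74 mm from the mark, so it is centred within about 1 mm. The two cameras put the pointer between −1.5 and +0.5 mm, so they disagree by about 2 mm.
- **Hanging:** the cheek tops are level at about 191 mm, as on the rack already hanging. The rack sits roughly 3 mm off the bar's centre line towards the robot, within the channel's play.
- **Hung rack:** it is unmoved, with a gap of about 38 mm to the long rack.
- **Forces:** the highest reading I saw was about 25 N down, as the rack was seated on the bar. The hand ended up touching nothing.
- **Not measured:** I did not re-measure the other things on the table. They looked unchanged in the later pictures.

One move was refused for a missing field and resent; nothing moved then.

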